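Seat the grinder cup, then find the heaviest tin by feel and hold it over the cup

ROBOT

A 6-joint arm with a two-finger parallel gripper is mounted at the origin on a cart in front of the work surface, level with it; the furniture and walls round the work are solid. World frame = base frame: x ahead of the robot, y to its left, z up, the work surface at z = 0. Lengths are in m, angles in rad, forces in N, time in s.
With the tool pointing down it reaches from about 0.325 to 0.775 m from the base axis. Payload 5.5 kg.
Tool frame: the origin (TCP) lies between the finger pads; the fingertips stand 8 mm ahead of it and the grasp point (between the pads) lies 11 mm behind it (tcp_to_tips is the distance from the TCP to the fingertips, in m); z points along the fingers, y is the direction in which the jaws open and shut (so a half turn about z gives the same grasp; the last joint's range is limited). The gripper opens to 88 mm and grips with 3 to 60 N. Pads are 20 mm wide; open, the fingers measure 115 mm over their backs; the gripper's body (75 mm by 178 mm) begins 61 mm behind the grasp point.
Start: joints at [1.247, 0.091, 1.231, -0, 1.82, -0.057], TCP at [0.158, 0.579, 0.231] pointing down, gripper open.
Joint ranges: [-2.87, 2.87], [-0.86, 2.18], [0.17, 2.46], [-1.51, 4.65], [0.06, 2.69], [-2.65, 2.65]. Speed limits (rad/s): [2.57, 2.57, 3.01, 3.14, 3.14, 3.14].

INTERFACE

Orientations are given as a unit quaternion [w, x, y, z].
In Python, from bench import * gives the robot as it stands. Calls block until the motion is done:
- move_to(position, orientation): joint-space move of the TCP to a pose.
- move_l(position, speed=0.15, orientation=None): straight line of the TCP; orientation=None keeps the orientation; speed is the mean speed in m/s.
- movej(angles): joint-space move.
- gripper_open() and close(): open the fingers fully, or close them until they stop; the grip force is fixed at half the most.
- hold(seconds).
- inverse_kinematics(position, orientation): joint angles nearest the present ones, or None.
- state(): the state.
- get_image(name): name is "scene" or "top" or "wrist"; returns a dict with "frame" (420x560x3 uint8, blue, green, red), "depth" (420x560 float32, m along the optical axis (not along the pixel's ray), 0 where there is no reading), "camera_matrix" (3x3 intrinsics, pixels), "view" (4x4, takes a point from world to camera coordinates). Camera axes: x right, y up, looking along -z (the intrinsics and any distortion apply to the point x, -y, -z); pixel columns grow to the right and rows downward; lengths in m; the calibration is good to about 2 mm. A picture is of the moment at which its call begins.
A pose or a line that the arm cannot do raises IKError and nothing moves.
- job_done(): hands the job in, once; it reports no verdict.
The state is a dict: "time": time; "joint_pos": joint angles; "dq": joint speeds; "joint_torque": joint torques, N m; "ee_pos": TCP position; "ee_rot": TCP orientation; "ft_force": force on the tool from outside, world axes, zero at the start; "moment": the same for the moment, N m; "finger_gap": finger opening in m.
Only numpy, scipy, OpenCV 4.12 (cv2) and the standard library are available. Lean on these libraries where they do the work, as an engineer would, in place of code of your own. Each camera call takes 0.05 s, during which the arm holds its last target.

TASK

Get the grinder ready: seat the steel cup fully home on the two pegs of the grinder base and let go of it. Then heft the three identical tins on the board one by one, from the robot's left to its right, lifting each about 5 cm for a moment and standing it back in its own place. Finish holding the heaviest of them still and upright in the gripper, centred about 10 cm above the mouth of the seated cup and not put down, with the other two standing in their own places and everything else left alone (if the last one proves the heaviest it need not be set back first).

Things in the scene. Friction and masses are not known exactly. Their poses are not given: they have to be found in the camera images.
- cup_center (a point): Loose grinder cup, 0.25 kg: open round steel cup, 62 in outer diameter, wall 3, rising 68 from the middle of an oblong foot plate (62 along x, 114 along y, 10 thick); 78 tall in all. A 13 mm hole goes through the plate at y = +44 and y = -44; both ends alike. Point: on the axis, 39 above the underside; z up, y towards a hole. Starts on the table between grinder base and board
- base_deck (a point): Fixed grinder base: low grey housing (130 along x, 150 along y) with two upright pegs on its flat deck at y = +44 and y = -44, 10 in diameter, 16 tall, the top 7 tapering to 4. Point: middle of the deck, 42 above the table; z up, y towards a peg. Cup fully home: plate flat on the deck, pegs 6 out of its holes, cup_center 39 above this point
- tin_left_center (a point): The left one (+y end of the row, seen from the robot) of three identical closed plain steel tins that stand in a row on the board: cylinder 56 in diameter, 84 tall, fixed flush lid. Point: on its axis, half-way up (42 above its underside); z up
- tin_middle_center (a point): The middle tin of the row, otherwise as tin_left_center
- tin_right_center (a point): The right tin of the row (-y end), otherwise as tin_left_center
- tin_left: The tin of tin_left_center; origin at the centre of its underside. Its weight is hidden: each tin weighs 200 to 560 g, packed so that the contents do not noticeably shift; one, any of the three, is at least 100 g heavier than the other two, which weigh under 400 g
- tin_middle: The tin of tin_middle_center; origin at the centre of its underside. Its weight is hidden: each tin weighs 200 to 560 g, packed so that the contents do not noticeably shift; one, any of the three, is at least 100 g heavier than the other two, which weigh under 400 g
- tin_right: The tin of tin_right_center; origin at the centre of its underside. Its weight is hidden: each tin weighs 200 to 560 g, packed so that the contents do not noticeably shift; one, any of the three, is at least 100 g heavier than the other two, which weigh under 400 g
- cup: The cup of cup_center; origin at the centre of its underside.
- board: Pale plain board, fixed to the table (200 along x, 300 along y, 12 thick); origin at the centre of its underside. The tins stand on it in a row along its y, 100 apart (give or take 12), the middle one near its centre
- spoon: Bystander, loose: a spoon (188x38x15), lying along the front edge of the table. Origin at the centre of its underside.
- dial_timer: Bystander, loose: a round kitchen timer with a knob on top (72 across, 37 tall), behind the cup. Origin at the centre of its underside.
- salt_shaker: Bystander, loose: a salt shaker (44 across, 90 tall), behind the grinder base. Origin at the centre of its underside.
- small_dish: Bystander, loose: a small round dish (90 across, 20 tall) with food on it, left of the grinder base. Origin at the centre of its underside.
Not all that is in view belongs to the job. What is shaped like the tin_right but purple is not meant.

How it is judged:
On the way, in this order (a step that is already met when the one before it is completed fails the run):
1. the cup sits fully home on the base's pegs, let go (horizontal distance between cup_center and base_deck below 0.004 m and z of cup_center in the frame of base_deck below 0.0415 m and angle between the y axis of cup_center and the y axis of base_deck, either way round below 0.08 rad and angle between cup_center's own z axis and vertical below 0.05 rad and contact force between the fingers and cup below 0.05 N), for 0.2 s.
2. the left tin is hefted: held at least 20 mm clear of the board (height (world z) of tin_left_center above 0.074 m and contact force between the fingers and tin_left above 0.5 N and distance of tin_left_center from where it was at the start of the episode below 0.15 m), for 0.2 s.
3. the middle tin is hefted: held at least 20 mm clear of the board (height (world z) of tin_middle_center above 0.074 m and contact force between the fingers and tin_middle above 0.5 N and distance of tin_middle_center from where it was at the start of the episode below 0.15 m), for 0.2 s.
4. the right tin is hefted: held at least 20 mm clear of the board (height (world z) of tin_right_center above 0.074 m and contact force between the fingers and tin_right above 0.5 N and distance of tin_right_center from where it was at the start of the episode below 0.15 m), for 0.2 s.
At the end, for the whole second after the job is handed in: Heaviest tin held still, upright within 0.25 rad, axis within 35 mm of the cup's, underside 30 to 209 mm above its mouth; others upright on the board, let go, within 40 mm of their starts, under 4 N each; cup let go, within 2.5 mm of fully down, 4 mm of centre, 0.08 rad of the pegs' line (all of step 1 and ((z of tin_left_center in the frame of cup_center between 0.111 and 0.29 m and horizontal distance between tin_left_center and cup_center below 0.035 m and angle between tin_left_center's own z axis and vertical below 0.25 rad and contact force between the fingers and tin_left above 1 N and contact force between cup and tin_left below 0.05 N and linear speed of tin_left below 0.03 m/s and contact force between tin_middle and board between 1 and 4 N and distance of each of tin_middle_center, tin_right_center from where it was at the start of the episode below 0.04 m and angle between each of tin_middle_center, tin_right_center's own z axis and vertical below 0.1 rad and linear speed of each of tin_middle, tin_right below 0.02 m/s and contact force between each of the arm, the fingers and tin_middle below 0.05 N and contact force between tin_right and board between 1 and 4 N and contact force between each of the arm, the fingers and tin_right below 0.05 N) or (z of tin_middle_center in the frame of cup_center between 0.111 and 0.29 m and horizontal distance between tin_middle_center and cup_center below 0.035 m and angle between tin_middle_center's own z axis and vertical below 0.25 rad and contact force between the fingers and tin_middle above 1 N and contact force between cup and tin_middle below 0.05 N and linear speed of tin_middle below 0.03 m/s and contact force between tin_left and board between 1 and 4 N and distance of each of tin_left_center, tin_right_center from where it was at the start of the episode below 0.04 m and angle between each of tin_left_center, tin_right_center's own z axis and vertical below 0.1 rad and linear speed of each of tin_left, tin_right below 0.02 m/s and contact force between each of the arm, the fingers and tin_left below 0.05 N and contact force between tin_right and board between 1 and 4 N and contact force between each of the arm, the fingers and tin_right below 0.05 N) or (z of tin_right_center in the frame of cup_center between 0.111 and 0.29 m and horizontal distance between tin_right_center and cup_center below 0.035 m and angle between tin_right_center's own z axis and vertical below 0.25 rad and contact force between the fingers and tin_right above 1 N and contact force between cup and tin_right below 0.05 N and linear speed of tin_right below 0.03 m/s and contact force between tin_left and board between 1 and 4 N and distance of each of tin_left_center, tin_middle_center from where it was at the start of the episode below 0.04 m and angle between each of tin_left_center, tin_middle_center's own z axis and vertical below 0.1 rad and linear speed of each of tin_left, tin_middle below 0.02 m/s and contact force between each of the arm, the fingers and tin_left below 0.05 N and contact force between tin_middle and board between 1 and 4 N and contact force between each of the arm, the fingers and tin_middle below 0.05 N))); the arm keeps its last pose, push and grip.
It fails at once if a tin or the cup is knocked over (angle between any of tin_left_center, tin_middle_center, tin_right_center, cup_center's own z axis and vertical above 0.7 rad).
It fails at once if a bystander is moved by more than 40 mm (distance of any of spoon, dial_timer, salt_shaker, small_dish from where it was at the start of the episode above 0.04 m).
It also fails if it takes over 72 s, if anything falls off the work surface, if the arm or the gripper's body presses on something with over 40 N, if the wrist force passes 120 N, or if a joint passes its speed limit or range.

## Working session

There is one attempt and no reset: what is moved stays moved. The work goes in short steps, each a Python script; the robot and the scene stay as the last script left them, time stands still between calls to the robot, and variables do not carry over. Pictures are saved under pics/ and viewed, and the job is handed in when it is done.

```bash
mkdir -p pics; ls; python3 - <<'E'
from bench import *
import cv2,pickle
s=state();print(s)
for n in ["scene","top","wrist"]:
    d=get_image(n);cv2.imwrite(f"pics/{n}0.png",d["frame"]);pickle.dump(d,open(f"{n}0.pkl","wb"))
    print(n,d["camera_matrix"],d["view"])
E
```

```text
pics
{'time': 0.0, 'joint_pos': array([ 1.24727293e+00,  9.18297908e-02,  1.23188784e+00, -2.63106162e-05,
        1.81981721e+00, -5.67141656e-02]), 'dq': array([ 0.00215172, -0.00149585,  0.00158964,  0.00083178,  0.00042528,
        0.00073184]), 'joint_torque': array([-1.29709373e-03, -4.46432805e+01, -4.06457305e+01,  6.97295903e-02,
        2.88385316e-02, -1.43217476e-04]), 'ee_pos': array([0.15811792, 0.57848683, 0.22952318]), 'ee_rot': array([-1.70989991e-04,  1.33012411e-01,  9.91113896e-01, -9.56005870e-04]), 'ft_force': array([-0.14602041, -1.13776446,  1.10703518]), 'moment': array([0.02607309, 0.02911169, 0.03666472]), 'finger_gap': 0.08770802780137774}
scene [[409.05939652   0.         271.00245681]
 [  0.         409.05939652 208.70735006]
 [  0.           0.           1.        ]] [[ 0.86046711 -0.50926658  0.0156177  -0.42458264]
 [ 0.33479551  0.58825187  0.73611936 -0.27071232]
 [-0.38406813 -0.62817776  0.67667155 -0.93633708]
 [ 0.          0.          0.          1.        ]]
top [[425.81688082   0.         283.85567403]
 [  0.         425.81688082 214.40658938]
 [  0.           0.           1.        ]] [[ 0.00277323 -0.99984382  0.01745401  0.06828247]
 [ 0.98949089  0.00526699  0.14449923 -0.52890783]
 [-0.14456859  0.01686985  0.98935096 -1.37629698]
 [ 0.          0.          0.          1.        ]]
wrist [[304.66783078   0.         282.50588076]
 [  0.         304.66783078 211.39550951]
 [  0.           0.           1.        ]] [[ 0.26442988  0.96440437 -0.00102299 -0.59987633]
 [-0.92579693  0.2535467  -0.2803821   0.03307547]
 [-0.27014234  0.07508849  0.95988793 -0.38989728]
 [ 0.          0.          0.          1.        ]]
```

View pics/scene0.png

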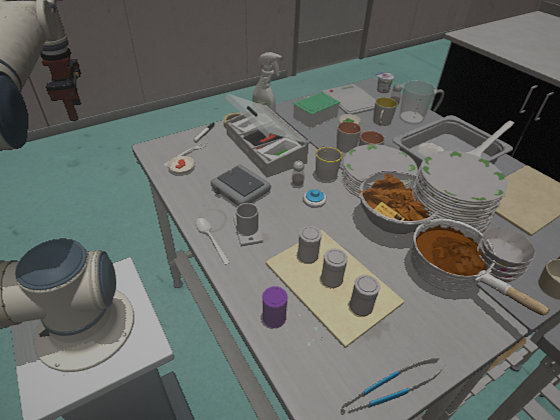

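View pics/top0.png

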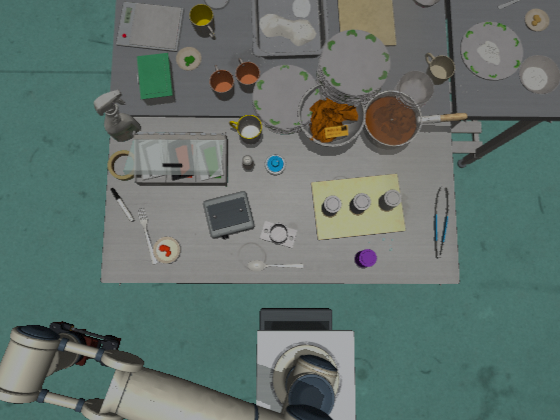

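View pics/wrist0.png

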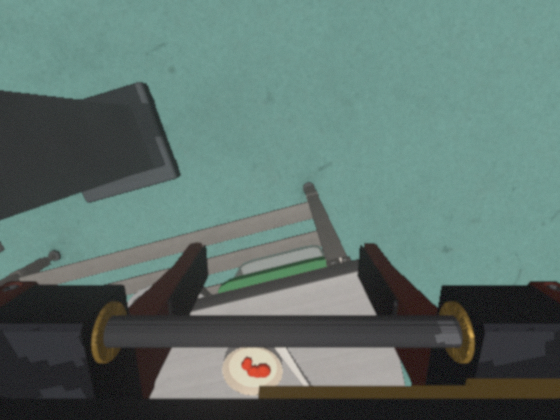

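```bash
python3 - <<'E'
import cv2,pickle
a=cv2.imread('pics/top0.png');b=cv2.imread('pics/scene0.png')
c=cv2.resize(a[180:275,190:310],None,fx=6,fy=6,interpolation=cv2.INTER_CUBIC);cv2.imwrite('pics/c1.png',c)
c=cv2.resize(b[150:260,190:290],None,fx=5,fy=5,interpolation=cv2.INTER_CUBIC);cv2.imwrite('pics/c2.png',c)
c=cv2.resize(a[165:275,300:420],None,fx=5,fy=5,interpolation=cv2.INTER_CUBIC);cv2.imwrite('pics/c3.png',c)
E
```

```text
(no output)
```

View pics/c1.png

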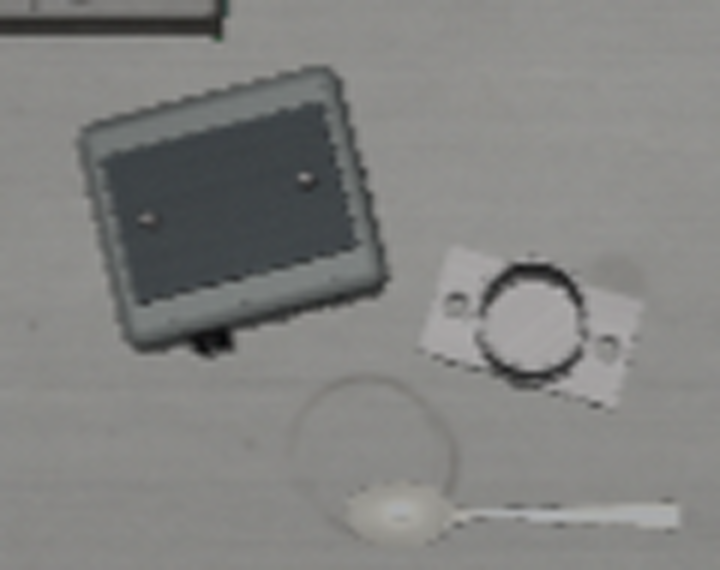

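View pics/c2.png

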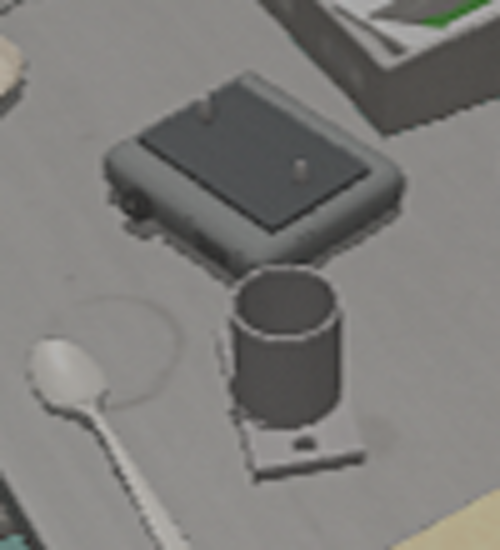

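View pics/c3.png

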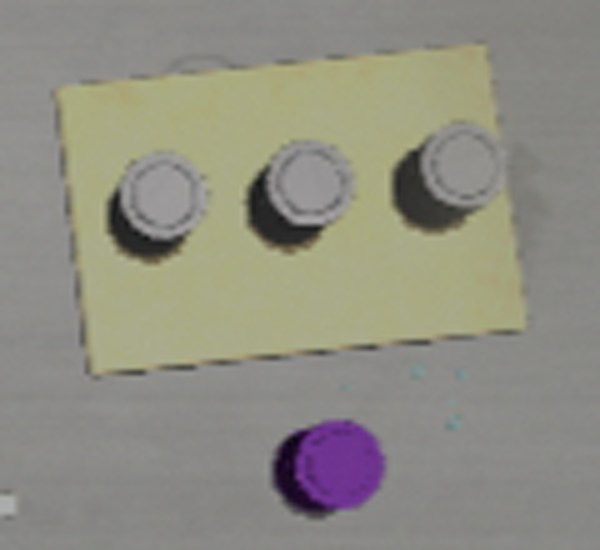

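```bash
cat > h.py <<'E'
import numpy as np,cv2,pickle
from scipy.spatial.transform import Rotation as Rn
def ray(d,u,v,z):
    K=d["camera_matrix"];V=d["view"];R=V[:3,:3];c=-R.T@V[:3,3]
    p=np.linalg.inv(K)@[u,v,1];w=R.T@(p*[1,-1,-1])
    return c+w*(z-c[2])/w[2]
def proj(d,P):
    q=d["view"]@np.r_[P,1];q=q[:3]*[1,-1,-1];r=d["camera_matrix"]@q;return r[:2]/r[2],q[2]
def dep(d,u,v):
    z=d["depth"][int(round(v)),int(round(u))]
    K=d["camera_matrix"];V=d["view"];p=np.linalg.inv(K)@[u,v,1]*z
    return V[:3,:3].T@(p*[1,-1,-1]-V[:3,3])
def qyaw(a): # tool down, tool y axis at world angle a (rad)
    y=np.array([np.cos(a),np.sin(a),0]);z=np.array([0,0,-1.]);x=np.cross(y,z)
    q=Rn.from_matrix(np.c_[x,y,z]).as_quat();return np.r_[q[3],q[:3]]
E
python3 - <<'E'
from h import *
np.set_printoptions(precision=4,suppress=True)
d=pickle.load(open('top0.pkl','rb'))
for n,u,v,z in [("tl",332.6,204.4,.096),("tm",362,201.6,.096),("tr",392.6,198.2,.096),("purple",368,258,.084),("peg+",214.7,216.3,.058),("peg-",241,210,.058),("hole+",266.2,230.7,.01),("hole-",291.3,238,.01),("cuprim",278.7,234,.078),("shaker",248,160,.09),("dial",276,164,.037),("dish",167,249,.02),("spoon",260,265,.01)]:
    print(n,ray(d,u,v,z),dep(d,u,v))
w=pickle.load(open('wrist0.pkl','rb'));V=w["view"];print("cam",-V[:3,:3].T@V[:3,3])
print(proj(w,[.158,.5785,.2295]), proj(w,[.158,.5785,.2215]))
Rt=Rn.from_quat([0.133012411,0.991113896,-0.000956,-0.00017]).as_matrix();print(Rt)
print("cam in tool",Rt.T@(-V[:3,:3].T@V[:3,3]-[.15812,.57849,.22952]))
E
```

```text
tl [ 0.5533 -0.0845  0.096 ] [ 0.5538 -0.0849  0.093 ]
tm [ 0.563  -0.1791  0.096 ] [ 0.5627 -0.1788  0.0976]
tr [ 0.5746 -0.2781  0.096 ] [ 0.575  -0.2787  0.0941]
purple [ 0.3834 -0.1964  0.084 ] [ 0.3832 -0.1954  0.0887]
peg+ [0.5182 0.2963 0.058 ] [0.5192 0.2974 0.0509]
peg- [0.5395 0.2111 0.058 ] [0.5404 0.2115 0.0522]
hole+ [0.477  0.1292 0.01  ] [0.4777 0.1294 0.0032]
hole- [0.4527 0.0447 0.01  ] [ 0.4538  0.0443 -0.0021]
cuprim [0.4592 0.0874 0.078 ] [0.4662 0.0871 0.0081]
shaker [0.6992 0.1885 0.09  ] [0.7002 0.1887 0.0865]
dial [0.7008 0.0974 0.037 ] [0.7007 0.0974 0.0373]
dish [0.4135 0.4564 0.02  ] [0.4133 0.4556 0.0233]
spoon [0.3622 0.1488 0.01  ] [0.3623 0.149  0.0063]
cam [0.0839 0.5994 0.3829]
(array([281.7422, 267.0999]), np.float64(0.1688467973402894)) (array([281.7895, 260.8054]), np.float64(0.1765259007625532))
[[-0.9646  0.2637 -0.0006]
 [ 0.2637  0.9646 -0.0018]
 [ 0.0001 -0.0019 -1.    ]]
cam in tool [ 0.0771  0.0003 -0.1534]
```

```bash
python3 - <<'E'
from bench import *
from h import *
np.set_printoptions(precision=4,suppress=True)
def snap(n):
    d=get_image("wrist");pickle.dump(d,open(n+'.pkl','wb'));cv2.imwrite(f'pics/{n}.png',d["frame"])
    s=state();print(n,s["time"],s["ee_pos"],s["ee_rot"],s["ft_force"])
move_to([.5289,.2537,.262],qyaw(np.radians(14)));hold(.2);snap('wbase')
move_to([.4648,.0870,.22],qyaw(np.radians(-16)));hold(.2);snap('wcup')
E
```

```text
wbase 2.2 [0.5286 0.2544 0.262 ] [-0.      0.6152  0.7884 -0.    ] [-0.3276  0.3416 -0.4034]
wcup 3.2083 [0.4653 0.088  0.2202] [-0.      0.798   0.6027  0.0001] [-0.3646 -0.7408 -0.6137]
```

View pics/wbase.png

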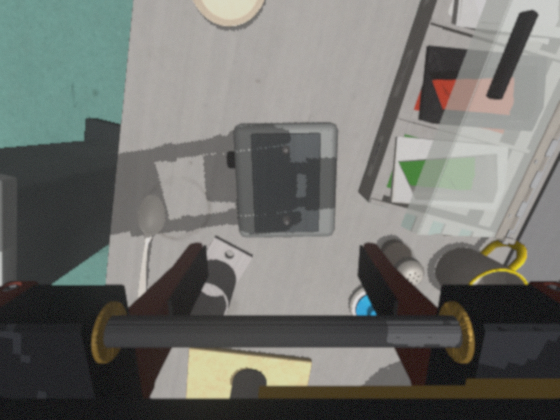

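View pics/wcup.png

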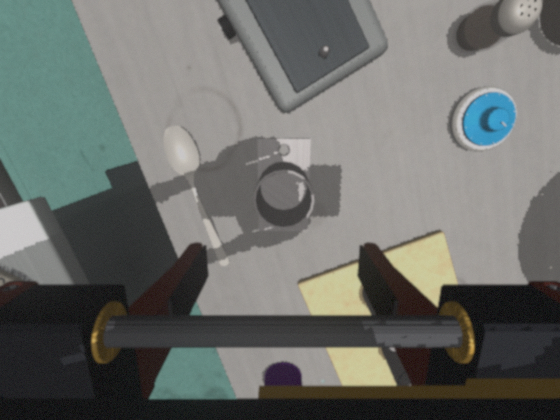

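```bash
python3 - <<'E'
from h import *
a=cv2.imread('pics/wbase.png')[115:245,220:350];b=cv2.imread('pics/wcup.png')[125:255,230:360]
a=cv2.convertScaleAbs(a,alpha=2)
cv2.imwrite('pics/c4.png',np.hstack([cv2.resize(i,(400,400),interpolation=cv2.INTER_CUBIC) for i in(a,b)]))
E
```

```text
(no output)
```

View pics/c4.png

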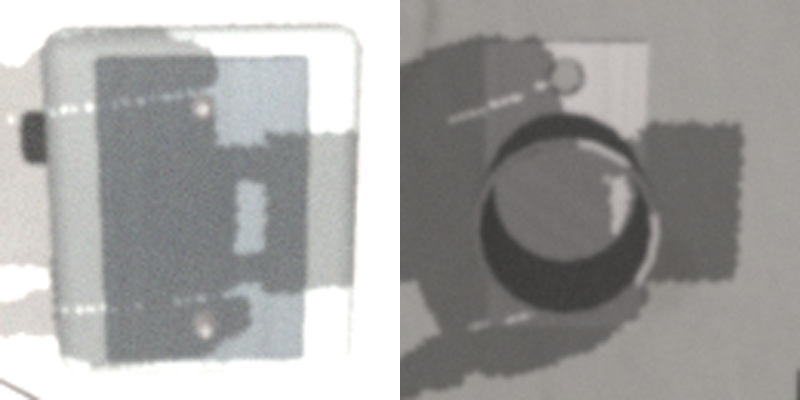

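```bash
python3 - <<'E'
from h import *
np.set_printoptions(precision=4,suppress=True)
b=pickle.load(open('wbase.pkl','rb'));c=pickle.load(open('wcup.pkl','rb'))
p=ray(b,286,149.1,.057);q=ray(b,286.6,219.6,.057);print(p,q,(p+q)/2,np.linalg.norm(p-q),np.degrees(np.arctan2(*(p-q)[1::-1])))
h=ray(c,284,149.7,.01);r=ray(c,283.6,193.9,.078);print(h,r,np.linalg.norm((h-r)[:2]),np.degrees(np.arctan2(*(h-r)[1::-1])))
for z in(.057,):print(ray(c,324,51,z))
print(proj(c,[.4648,.087,.078])[0],proj(c,[.477,.1292,.01])[0],proj(c,[.4527,.0447,.01])[0])
E
```

```text
[0.5209 0.3019 0.057 ] [0.5426 0.2192 0.057 ] [0.5317 0.2605 0.057 ] 0.08556325488508745 104.72106246301787
[0.4797 0.1326 0.01  ] [0.4688 0.0968 0.078 ] 0.03750400679774445 73.09451248029778
[0.5415 0.2139 0.057 ]
[282.4476 204.09  ] [282.6085 153.1951] [282.4376 224.0115]
```

```bash
python3 - <<'E'
from bench import *
from h import *
np.set_printoptions(precision=4,suppress=True)
c0=pickle.load(open('wcup.pkl','rb'))
s=state();print(s["time"],s["ee_pos"],s["dq"])
d=get_image("wrist");pickle.dump(d,open('wcup2.pkl','wb'));cv2.imwrite('pics/wcup2.png',d["frame"])
print(d["view"]-c0["view"],cv2.absdiff(d["frame"],c0["frame"]).mean())
V=d["view"];print("cam",-V[:3,:3].T@V[:3,3])
# depth check
for u,v in [(284,149.7),(300,145),(284,190),(330,120),(300,30),(200,200)]:print(dep(d,u,v))
f=get_image("top");pickle.dump(f,open('top1.pkl','wb'));cv2.imwrite('pics/top1.png',f["frame"])
f=get_image("scene");pickle.dump(f,open('scene1.pkl','wb'));cv2.imwrite('pics/scene1.png',f["frame"])
b=pickle.load(open('wbase.pkl','rb'))
for P in ([.5182,.2963,.058],[.5395,.2111,.058]):print(proj(b,P)[0],proj(d,P)[0])
E
```

```text
3.2083 [0.4653 0.088  0.2202] [-0.004  -0.002   0.0064 -0.0012  0.0016  0.0009]
[[-0.0001 -0.0003 -0.0002  0.0002]
 [ 0.0002 -0.0001 -0.0002  0.0001]
 [ 0.0003  0.0001 -0.      0.    ]
 [ 0.      0.      0.      0.    ]] 2.1778188775510205
cam [0.4864 0.1624 0.3735]
[0.4794 0.1317 0.0002]
[0.4991 0.1324 0.0083]
[0.4665 0.0867 0.013 ]
[ 0.5407  0.1499 -0.0005]
[0.5263 0.2407 0.0403]
[0.3652 0.1031 0.0146]
[282.5917 153.4002] [275.5461 -42.5342]
[282.5802 225.2901] [322.8446  54.3037]
```

```bash
python3 - <<'E'
from h import *
np.set_printoptions(precision=4,suppress=True)
d=pickle.load(open('scene0.pkl','rb'));t=pickle.load(open('top0.pkl','rb'));w=pickle.load(open('wcup2.pkl','rb'))
print(ray(d,231,169.6,.058),ray(d,250.2,182,.058),ray(d,250.8,238.6,.01))
print("rim",ray(d,190+285/5,150+300/5,.078))
# table z stats
def zs(d,m):
    K=d["camera_matrix"];V=d["view"];H,W=d["depth"].shape;u,v=np.meshgrid(np.arange(W),np.arange(H))
    p=np.stack([(u-K[0,2])/K[0,0],-(v-K[1,2])/K[1,1],-np.ones_like(u)],-1)*d["depth"][...,None]
    return (p-V[:3,3])@V[:3,:3]
for n,dd in(("scene",d),("top",t),("wrist",w)):
    P=zs(dd,0)
    for nm,x0,x1,y0,y1 in(("table",.44,.52,.0,.03),("table2",.56,.6,.02,.15),("deck",.515,.54,.23,.28),("plate",.46,.48,.12,.14)):
        k=(P[...,0]>x0)&(P[...,0]<x1)&(P[...,1]>y0)&(P[...,1]<y1)&(dd["depth"]>0)&(P[...,2]<.07)
        if k.sum()>5:print(n,nm,k.sum(),np.median(P[k][:,2]))
a=cv2.imread('pics/scene1.png')[150:260,190:290]
cv2.imwrite('pics/c5.png',cv2.resize(a,None,fx=5.4,fy=5.4,interpolation=cv2.INTER_CUBIC))
a=cv2.imread('pics/top1.png')[180:275,190:310]
cv2.imwrite('pics/c6.png',cv2.resize(a,None,fx=6,fy=6,interpolation=cv2.INTER_CUBIC))
E
```

```text
[0.5231 0.2988 0.058 ] [0.546  0.2147 0.058 ] [0.4561 0.0472 0.01  ]
rim [0.4688 0.0898 0.078 ]
scene table 295 0.0010504097685943912
scene table2 417 0.0013223994314820603
scene deck 82 0.04303873729786302
scene plate 21 -0.7993547471178315
top table 210 -7.708797894200777e-05
top table2 426 -0.0004535024803612824
top deck 116 0.04114863109694221
top plate 30 0.007625410106505297
wrist table 1270 -0.0007892608612462616
wrist table2 3478 -0.0007985932252148556
wrist deck 1120 0.04135960558187125
wrist plate 383 0.009484733236378166
```

View pics/c6.png

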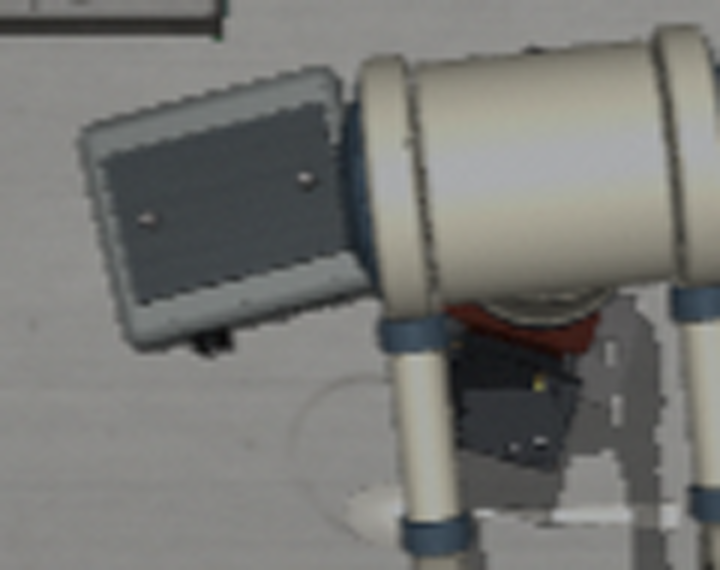

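```bash
cat >> h.py <<'E'
def snap(get_image,state,n,cam="wrist"):
    d=get_image(cam);pickle.dump(d,open(n+'.pkl','wb'));cv2.imwrite(f'pics/{n}.png',d["frame"])
    s=state();print(n,round(s["time"],2),s["ee_pos"],"F",s["ft_force"],"gap",s["finger_gap"])
    return d
E
python3 - <<'E'
from bench import *
from h import *
np.set_printoptions(precision=4,suppress=True)
q=qyaw(np.radians(-16.3))
move_to([.467,.0895,.13],q)
move_l([.467,.0895,.040],speed=.15)
hold(.1);print(state()["ee_pos"],state()["ft_force"])
close();snap(get_image,state,'g1')
move_l([.467,.0895,.12],speed=.2);hold(.2)
snap(get_image,state,'g2')
E
```

```text
[0.4682 0.0896 0.0419] [-0.1763 -0.2472 -0.2983]
g1 5.25 [0.467  0.0895 0.0402] F [-0.8887 -0.208   2.4581] gap 0.06013691432594071
g2 6.05 [0.4662 0.0894 0.1181] F [ 0.0495  0.3551 -2.784 ] gap 0.060421387126305015
```

View pics/g2.png

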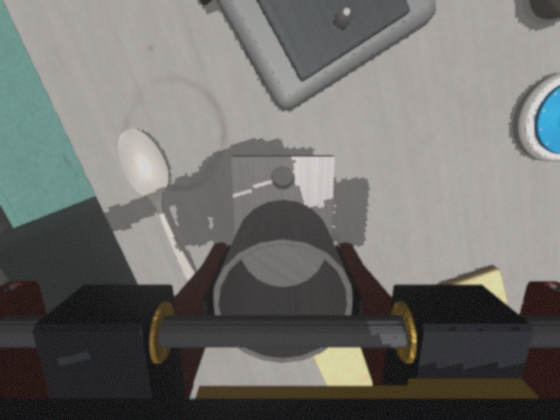

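```bash
python3 - <<'E'
from h import *
np.set_printoptions(precision=4,suppress=True)
d=pickle.load(open('g2.pkl','rb'))
b=d["frame"][145:200,225:345];cv2.imwrite('pics/c7.png',cv2.resize(b,None,fx=6,fy=6,interpolation=cv2.INTER_CUBIC))
a=np.radians(-16.3);X=np.array([-np.sin(a),np.cos(a)]);Y=np.array([np.cos(a),np.sin(a)]);T=np.array([.467,.0895])
for u,v in((283,176),(232.5,155.5),(334,155.5)):
    p=ray(d,u,v,.09)[:2]-T;print(p@X,p@Y)
E
```

```text
0.04617853981499782 -0.0008312641789009602
0.05832708563240252 -0.030508476707671827
0.058301080499324504 0.029111777147094727
```

View pics/c7.png

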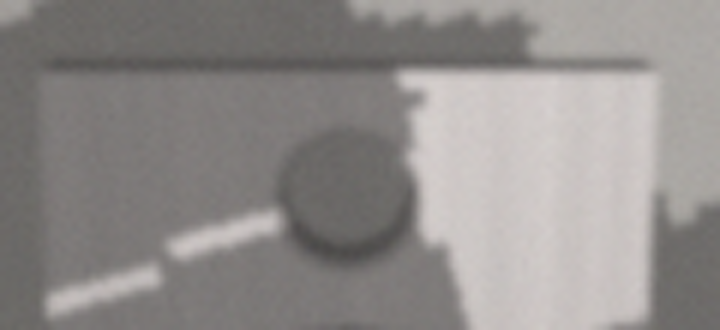

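```bash
python3 - <<'E'
from bench import *
from h import *
np.set_printoptions(precision=4,suppress=True)
a=np.radians(14.5);X=np.array([-np.sin(a),np.cos(a)])
B=np.array([.5317,.257])-.038*X
print(B)
move_to([B[0],B[1],.115],qyaw(a));hold(.3)
d=snap(get_image,state,'b1')
b=d["frame"][40:190,205:365];cv2.imwrite('pics/c8.png',cv2.resize(b,None,fx=5,fy=4,interpolation=cv2.INTER_CUBIC))
E
```

```text
[0.5412 0.2202]
b1 7.05 [0.5413 0.2195 0.1155] F [-0.2678  0.0358 -2.3381] gap 0.0600852372690024
```

View pics/b1.png

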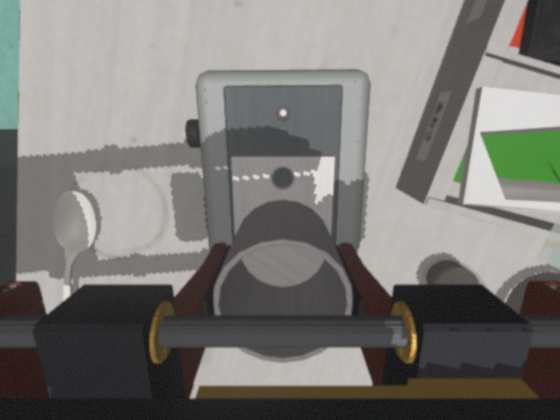

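View pics/c8.png

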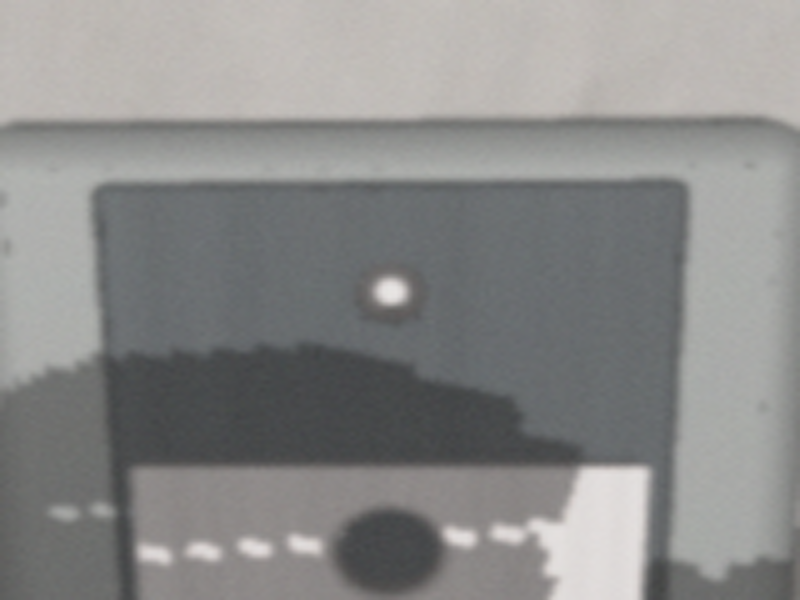

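```bash
python3 - <<'E'
from h import *
np.set_printoptions(precision=4,suppress=True)
d=pickle.load(open('b1.pkl','rb'))
a=np.radians(14.5);X=np.array([-np.sin(a),np.cos(a)]);Y=np.array([np.cos(a),np.sin(a)]);T=np.array([.5412,.2202])
p=ray(d,283,112.75,.058)[:2];h=ray(d,282.6,177.25,.085)[:2]
print(p,(p-T)@X,(p-T)@Y,(h-T)@X,(h-T)@Y)
V=d["view"];print("cam",-V[:3,:3].T@V[:3,3])
g=d["frame"].astype(int);gr=cv2.cvtColor(d["frame"],cv2.COLOR_BGR2GRAY)
# deck top edge & sides & plate edges subpixel: gradient peaks
def ed(cols,r0,r1):
    out=[]
    for c in cols:
        k=gr[r0:r1,c-1:c+2].mean(1);gd=np.abs(np.diff(k));i=gd.argmax();w=gd[max(i-1,0):i+2];out.append(r0+i-1+(w*np.arange(len(w))).sum()/w.sum())
    return np.array(out)
c=np.arange(232,336,4);r=ed(c,80,92);print(np.degrees(np.arctan(np.polyfit(c,r,1)[0])),np.round(r,1))
c=np.arange(290,332,3);r=ed(c,150,163);print(np.degrees(np.arctan(np.polyfit(c,r,1)[0])),np.round(r,1))
c=np.arange(215,360,5);r=ed(c,64,74);print(np.degrees(np.arctan(np.polyfit(c,r,1)[0])),np.round(r,1))
E
```

```text
[0.521  0.3003] 0.0826593317192711 0.00046673676045157696 0.04451505305234811 8.691109303723418e-05
cam [0.522  0.2943 0.2688]
-0.34001803311630524 [84.7 84.8 84.7 84.2 84.2 84.1 84.2 84.2 84.1 84.2 84.1 84.  84.1 84.1
 84.1 84.1 84.1 84.1 84.  84.  84.  84.  84.  83.9 84.  83.8]
-0.004789106122823042 [155.8 155.8 155.8 155.8 155.8 155.8 155.8 155.8 155.8 155.8 155.8 155.8
 155.8 155.8]
-0.4942076504425627 [69.1 69.1 69.1 69.1 69.  69.1 69.  69.  69.  68.9 68.9 69.  68.9 68.9
 68.9 68.7 68.6 68.7 68.7 68.7 68.7 68.1 68.1 68.2 68.1 68.1 68.1 68.
 68.1]
```

```bash
python3 - <<'E'
from bench import *
from h import *
np.set_printoptions(precision=4,suppress=True)
a=np.radians(14.9);X=np.array([-np.sin(a),np.cos(a)]);Y=np.array([np.cos(a),np.sin(a)])
T=np.array([.521,.3003])-.0445*X-.0001*Y
print(T)
move_l([T[0],T[1],.115],speed=.15,orientation=qyaw(a))
move_l([T[0],T[1],.1015],speed=.08);hold(.2)
d=snap(get_image,state,'b2')
b=d["frame"][140:240,205:365];cv2.imwrite('pics/c9.png',cv2.resize(b,None,fx=5,fy=5,interpolation=cv2.INTER_CUBIC))
E
```

```text
[0.5323 0.2573]
b2 8.02 [0.5326 0.2572 0.1019] F [-0.1196 -0.5189 -1.6931] gap 0.06029998268524635
```

View pics/c9.png

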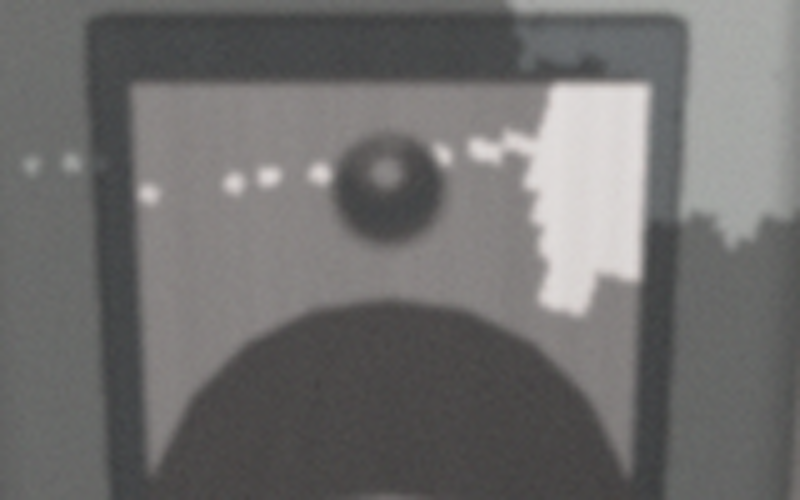

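```bash
python3 - <<'E'
from bench import *
from h import *
np.set_printoptions(precision=4,suppress=True)
T=[.5323,.2573]
for z in (.096,.091,.087,.084,.0825):
    move_l([*T,z],speed=.05)
    hold(.05);s=state();print(z,round(s["time"],2),s["ee_pos"],s["ft_force"],s["moment"])
    if abs(s["ft_force"][2]+2.3)>20: break
d=snap(get_image,state,'b3')
b=d["frame"][100:240,205:365];cv2.imwrite('pics/c10.png',cv2.resize(b,None,fx=4,fy=4,interpolation=cv2.INTER_CUBIC))
E
```

```text
0.096 8.32 [0.5321 0.2572 0.0956] [-0.2141  0.2535 -2.7586] [-0.0742  0.0745  0.0108]
0.091 8.62 [0.5321 0.2572 0.0907] [-0.0636 -0.6352 -1.8069] [0.0314 0.0019 0.0251]
0.087 8.93 [0.5322 0.2573 0.0868] [-1.1132  0.4169 -2.0872] [-0.0389  0.0047  0.0004]
0.084 9.22 [0.5322 0.2573 0.0839] [ 0.25    0.1612 -1.8689] [-0.0559  0.0565 -0.0052]
0.0825 9.53 [0.5323 0.2573 0.0825] [-0.0401  0.2927 -2.8888] [-0.084   0.0114  0.0005]
b3 9.57 [0.5323 0.2573 0.0825] F [-0.5912 -0.3848 -2.4636] gap 0.06003917690079919
```

View pics/c10.png

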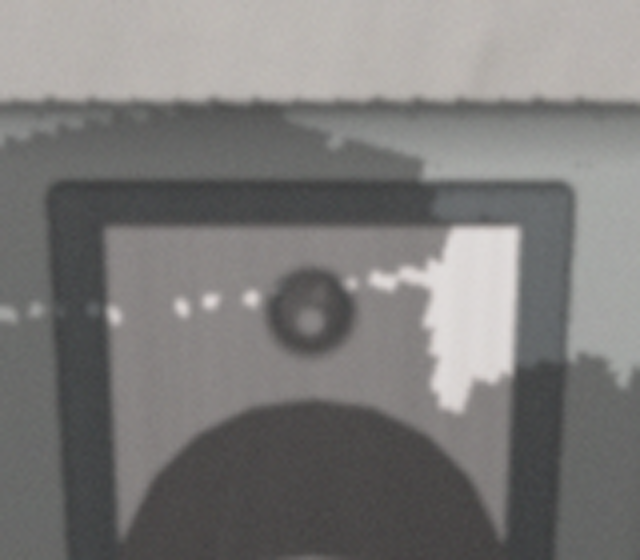

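```bash
python3 - <<'E'
from bench import *
from h import *
np.set_printoptions(precision=4,suppress=True)
T=[.5323,.2573]
for z in (.0818,.0813,.0808):
    move_l([*T,z],speed=.05)
    hold(.05);f=[]
    for _ in range(4): hold(.02);f.append(state()["ft_force"][2])
    print(z,np.mean(f),state()["ee_pos"])
    if np.mean(f)>4: break
gripper_open();hold(.2);print(state()["ft_force"],state()["finger_gap"])
move_l([*T,.19],speed=.2);hold(.2)
d=snap(get_image,state,'b4')
E
```

```text
0.0818 -0.4269631230874594 [0.5325 0.2574 0.0822]
0.0813 5.256582129200591 [0.5325 0.2574 0.0822]
[ 0.0554  0.1182 -0.8736] 0.08754010816874701
b4 12.07 [0.5318 0.257  0.1881] F [ 0.3843 -0.8385  0.2626] gap 0.08808851851214929
```

View pics/b4.png

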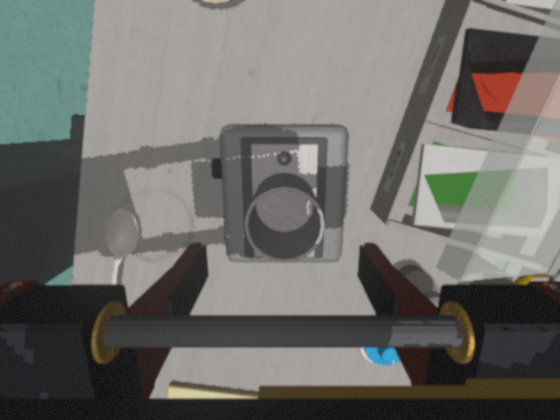

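```bash
cat >> h.py <<'E'
def avg(hold,state,n=20,dt=.03):
    f=[];t=[]
    for _ in range(n):
        hold(dt);s=state();f.append(s["ft_force"]);t.append(s["joint_torque"])
    return np.mean(f,0),np.mean(t,0),np.std(f,0)[2]/np.sqrt(n)
def heft(b,P,a,z=.051,back=True):
    P=list(P)
    b.move_l([*P,z],speed=.15);b.hold(.1)
    print("down",b.state()["ee_pos"],b.state()["ft_force"])
    b.close();g=b.state()["finger_gap"]
    b.move_l([*P,z+.05],speed=.12);b.hold(.4)
    f,t,e=avg(b.hold,b.state);print("LIFT f",f,"+-",e,"tq",t,"gap",g,round(b.state()["time"],2))
    return f,t
E
python3 - <<'E'
import bench
from bench import *
from h import *
np.set_printoptions(precision=4,suppress=True)
a=np.radians(6.3);P=[.557,-.081]
move_to([*P,.17],qyaw(a));hold(.15)
d=snap(get_image,state,'t1')
move_l([*P,.101],speed=.2);hold(.3)
f,t,e=avg(hold,state,12);print("EMPTY",f,e,t)
snap(get_image,state,'t1b'); snap(get_image,state,'top2','top')
E
```

```text
t1 13.56 [ 0.5572 -0.0799  0.1701] F [ 0.5519 -0.1491  0.7486] gap 0.08798804011274439
EMPTY [ 0.0874 -0.0326  0.0386] 0.15609282916574144 [  0.0073 -40.5695 -40.3807   0.0655   0.0336   0.0001]
t1b 14.8 [ 0.557  -0.081   0.1009] F [ 0.4677  0.645  -0.0383] gap 0.08787881465608283
top2 14.85 [ 0.557  -0.081   0.1009] F [ 0.0325 -0.1549  1.2696] gap 0.08762495238909536
```

View pics/t1.png

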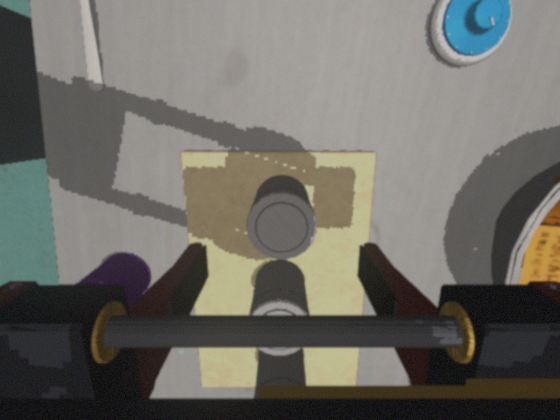

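View pics/t1b.png

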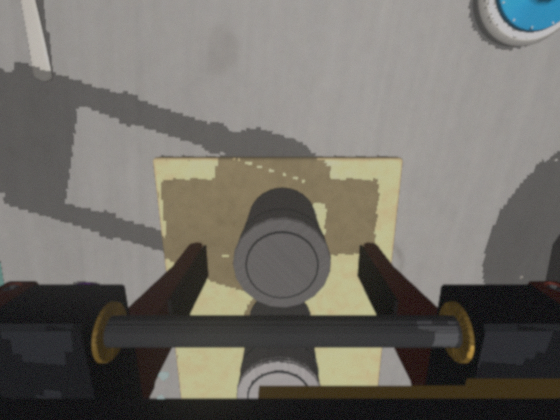

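View pics/top2.png

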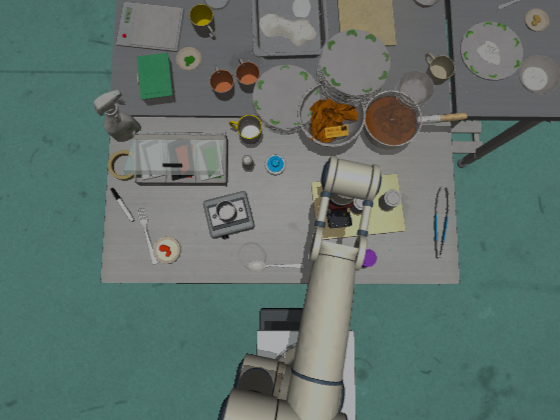

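```bash
python3 - <<'E'
import bench
from bench import *
from h import *
np.set_printoptions(precision=4,suppress=True)
P=[.557,-.081]
heft(bench,P,0)
snap(get_image,state,'l1');snap(get_image,state,'l1s','scene')
move_l([*P,.0515],speed=.1);hold(.15);print(state()["ft_force"])
gripper_open();hold(.1)
move_l([*P,.15],speed=.25);hold(.1)
snap(get_image,state,'l1r')
a=np.radians(6.3);P=[.5665,-.1755]
move_to([*P,.15],qyaw(a));move_l([*P,.101],speed=.2);hold(.3)
f,t,e=avg(hold,state,12);print("EMPTY",f,e,t)
snap(get_image,state,'t2')
E
python3 -c "
import cv2,numpy as np
r=[cv2.imread(f'pics/{n}.png') for n in('l1','l1s','l1r','t2')]
cv2.imwrite('pics/m1.png',cv2.resize(np.vstack([np.hstack(r[:2]),np.hstack(r[2:])]),(800,600)))"
```

```text
down [ 0.5578 -0.0812  0.0525] [-0.7069  0.0497 -0.0915]
LIFT f [ 0.0545 -0.0325 -4.772 ] +- 0.11730988780423407 tq [ -0.0001 -43.0817 -42.8634   0.0583   0.0361   0.0001] gap 0.05629590246988144 17.67
l1 17.72 [ 0.557 -0.081  0.101] F [-1.0588 -0.0954 -4.1754] gap 0.05584389075069299
l1s 17.77 [ 0.557 -0.081  0.101] F [ 0.2561  0.6876 -4.7932] gap 0.055948401935729454
[-0.3369 -0.0852 -4.3363]
l1r 20.02 [ 0.5561 -0.0808  0.1477] F [-0.3893 -0.3406 -0.1385] gap 0.08799024354152403
EMPTY [ 0.06   -0.0576 -0.066 ] 0.1372180986629342 [  0.0342 -44.0911 -40.3717   0.061    0.0442   0.0003]
t2 21.63 [ 0.5665 -0.1755  0.101 ] F [-0.7329  0.2157 -0.5428] gap 0.08769950143295818
```

View pics/m1.png

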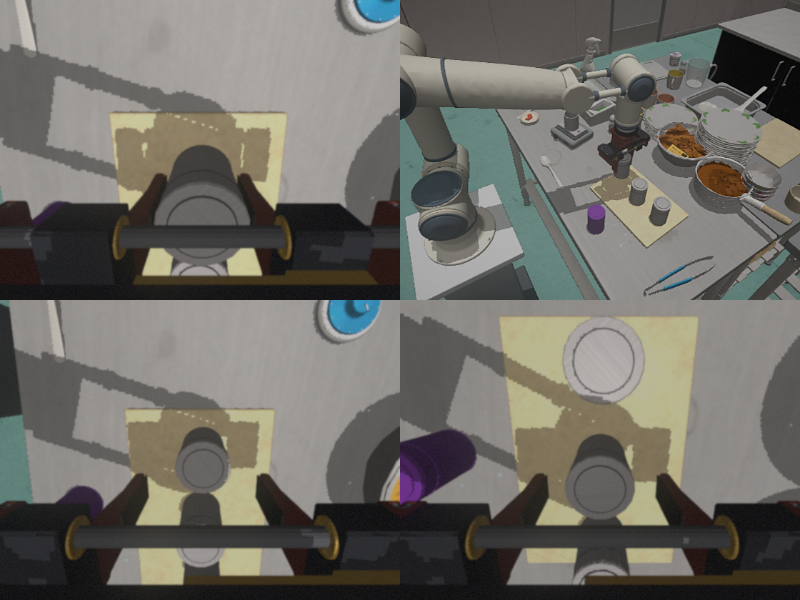

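```bash
python3 - <<'E'
import bench
from bench import *
from h import *
np.set_printoptions(precision=4,suppress=True)
P=[.5665,-.1755]
heft(bench,P,0)
move_l([*P,.0511],speed=.1);hold(.15);print(state()["ft_force"])
gripper_open();hold(.1)
move_l([*P,.15],speed=.25);hold(.1)
snap(get_image,state,'l2r')
a=np.radians(6.3);P=[.578,-.2745]
move_to([*P,.15],qyaw(a));move_l([*P,.101],speed=.2);hold(.3)
f,t,e=avg(hold,state,12);print("EMPTY",f,e,t)
snap(get_image,state,'t3')
E
python3 -c "
import cv2,numpy as np
r=[cv2.imread(f'pics/{n}.png') for n in('l2r','t3')]
cv2.imwrite('pics/m2.png',cv2.resize(np.hstack(r),(800,300)))"
```

```text
down [ 0.5672 -0.1758  0.0525] [0.0239 0.0908 0.6187]
LIFT f [-0.0057 -0.1632 -2.0673] +- 0.08297280587729496 tq [ -0.0001 -45.3133 -41.5187   0.0549   0.0458  -0.0002] gap 0.05559933066682359 24.46
[ 0.0693 -0.3618 -2.7086]
l2r 26.73 [ 0.5656 -0.1752  0.1476] F [ 0.0594 -0.1058 -0.1862] gap 0.08773168329960376
EMPTY [-0.087  -0.1069  0.0499] 0.14464165350862657 [  0.0342 -49.5407 -40.4426   0.0539   0.052    0.0002]
t3 28.36 [ 0.5779 -0.2745  0.1009] F [-0.1487 -0.8989 -0.0747] gap 0.0874812853026517
```

View pics/m2.png

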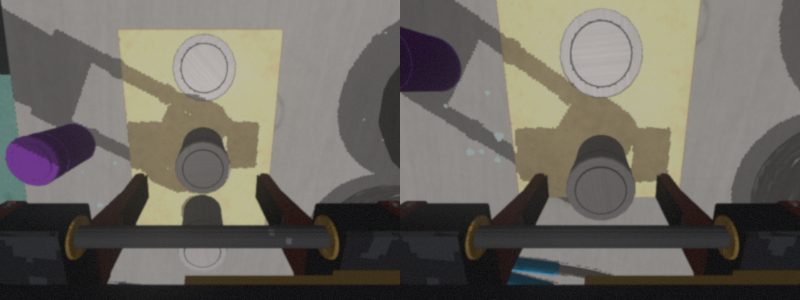

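```bash
python3 - <<'E'
import bench
from bench import *
from h import *
np.set_printoptions(precision=4,suppress=True)
P=[.578,-.2745]
heft(bench,P,0)
move_l([*P,.0511],speed=.1);hold(.15);print(state()["ft_force"])
gripper_open();hold(.1)
move_l([*P,.15],speed=.25);hold(.1)
snap(get_image,state,'l3r')
E
```

```text
down [ 0.5787 -0.2749  0.0526] [1.1552 0.575  0.7619]
LIFT f [-0.0186 -0.0105 -2.8796] +- 0.1154354731503587 tq [ -0.0002 -51.3503 -42.0281   0.0452   0.0509   0.0002] gap 0.05598352738074629 31.18
[ 0.1249 -0.3146 -2.3534]
l3r 33.44 [ 0.5772 -0.2741  0.1475] F [-0.2508 -0.257  -0.6205] gap 0.08780103079728116
```

View pics/l3r.png

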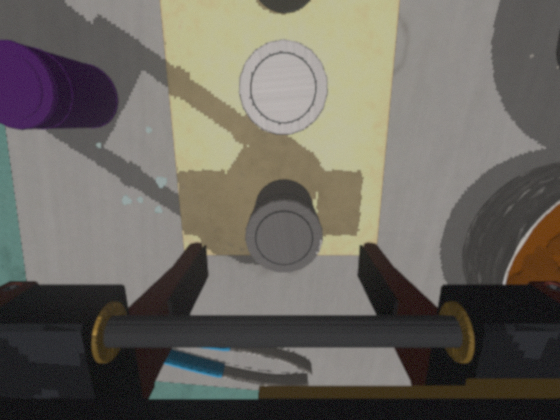

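```bash
python3 - <<'E'
import bench
from bench import *
from h import *
np.set_printoptions(precision=4,suppress=True)
P=[.557,-.081];a=np.radians(6.3)
move_to([*P,.15],qyaw(a))
move_l([*P,.051],speed=.2);hold(.1);close();print(state()["finger_gap"])
move_l([*P,.259],speed=.15)
move_l([.532,.258,.259],speed=.15,orientation=qyaw(np.radians(14.9)));hold(.5)
f,t,e=avg(hold,state,10);print(f)
snap(get_image,state,'e1');snap(get_image,state,'e2','scene');snap(get_image,state,'e3','top')
E
python3 -c "
import cv2,numpy as np
r=[cv2.imread(f'pics/{n}.png') for n in('e1','e2')]
cv2.imwrite('pics/m3.png',cv2.resize(np.hstack(r),(800,300)))"
```

```text
0.055988306434561
[-0.012   0.2551 -4.4322]
e1 40.42 [0.532 0.258 0.259] F [ 0.1537  0.2279 -3.9137] gap 0.056216871898759485
e2 40.47 [0.532 0.258 0.259] F [-0.3146  0.4204 -4.7265] gap 0.05610494515780368
e3 40.52 [0.532 0.258 0.259] F [-0.478  -0.1695 -4.6522] gap 0.05660335923924002
```

View pics/m3.png

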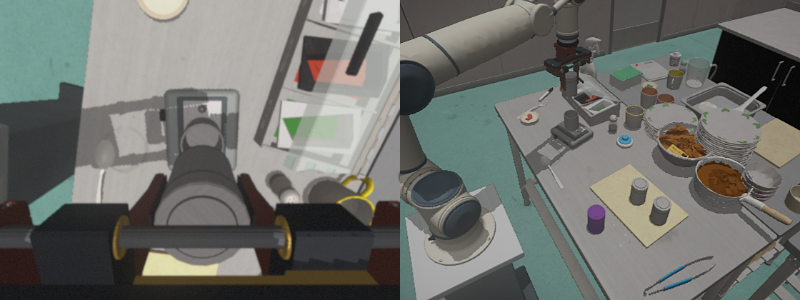

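View pics/e3.png

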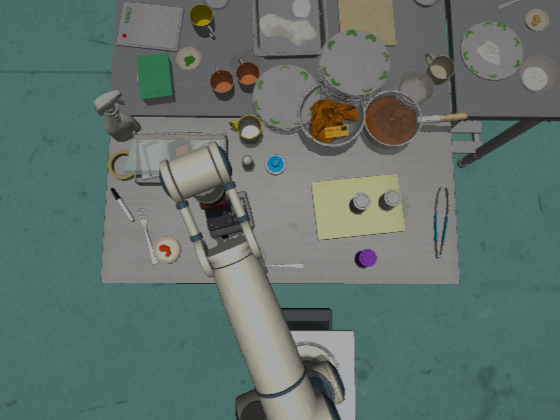

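View pics/e2.png

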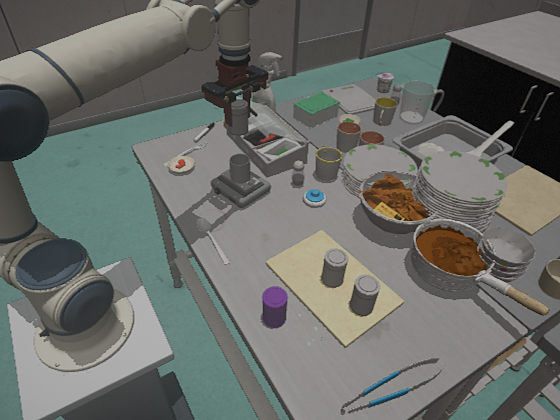

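```bash
python3 - <<'E'
from bench import *
print(state()["dq"]);job_done()
E
```

```text
[ 2.28894561e-04 -1.58458141e-03 -9.63630476e-04 -4.52611029e-05
  6.57285107e-04 -4.68218091e-04]
the job is handed in; nothing more can be done
```

I seated the cup on the pegs and hefted the three tins from left to right. The heaviest, the left one, is now held above the cup, and I handed the job in at about 40.5 s. `job_done` reports no verdict.

- **Cup:** I aligned it by sighting a peg through one of the plate's holes with the wrist camera. The tool met contact at 81.8 mm against the expected 82.0 mm, so I took the plate to be flat on the deck, then let go. Later pictures show the cup standing on the base.
- **Weights:** the lift forces were about 4.8 N for the left tin, 2.1 N for the middle and 2.9 N for the right. That makes the left tin roughly 490 g, well clear of the other two.
- **Last checks:** the left tin is in the gripper, upright and still, with its underside about 100 mm above the cup mouth by calculation. The wrist force reads -4.4 N, a little under the 4.8 N from the heft. The other two tins stand in their places, and I saw no bystander disturbed.
- **Disagreement:** the cameras differed by 3 to 7 mm on the base's position. I relied on the wrist camera's own comparison of hole and peg, and the cup went down with no sideways force.

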